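# Point out the open toggle clamp

### The arm

A 6-joint arm with a two-finger parallel gripper is mounted at the origin on the work surface. World frame = base frame: x ahead of the robot, y to its left, z up, the work surface at z = 0. Lengths are in m, angles in rad, forces in N, time in s.
With the tool pointing down it reaches from about 0.3 to 0.875 m from the base axis. Payload 6.4 kg.
Tool frame: the origin (TCP) lies on the mounting face of the last link; the fingertips stand 173 mm ahead of it and the grasp point (between the pads) lies 155 mm ahead of it (ctrl.grip_point_offset is the distance from the TCP to the grasp point, in m); z points along the fingers, y is the line along which they close (so a half turn about z gives the same grasp; the last joint's range is limited). The gripper opens to 85 mm and grips with 20 to 120 N. Pads are 22 mm wide; open, the fingers measure 114 mm over their backs; the gripper's body (76 mm by 85 mm) begins 54 mm behind the grasp point. The pads swing forward as they close: fully open they stand 13 mm farther back than shut.
Start: joints at [1.061, 0.181, 1.607, -0, 1.354, -0.206], TCP at [0.172, 0.549, 0.405] pointing down, gripper open.
Joint ranges: [-2.99, 2.99], [-0.89, 2.07], [0.3, 2.58], [-1.14, 4.28], [0, 2.63], [-3.12, 3.12]. Speed limits (rad/s): [2.57, 2.57, 3.01, 3.14, 3.14, 3.14].

### API

Orientations are given as a unit quaternion [w, x, y, z].
In Python, from bench import status, imaging, ctrl, models gives the robot as it stands.
- The arm moves only by the tool send_rows, never from a script. Its argument "commands" is a list that holds one entry, the list of rows, each a list of 6 numbers: the shift along the tool's x, y, z normalised to -1 to 1, where 1 is 3 cm, then the turn, a rotation vector about the tool's x, y, z normalised to -1 to 1, where 1 is 0.1 rad. A call has 1 to 8 rows; each row shifts and turns the commanded pose from where the row before left it, along the tool's axes as they then stand; what a row does not reach is not made up. A row lasts 1/12 s, in which the tool goes at most 41.7 mm and 7.16 degrees, less where a joint would pass 70% of its speed; a pose out of reach is approached as far as the arm can. A call with a number of a shift or a turn outside -1 to 1 is refused whole. A call with a gripper value outside its range is refused whole. "jaw" is the opening, from 0 (shut) to 1 (fully open), set as the call begins (left out, the last holds). The fingers move at their own pace and stop on an object; the grip force is fixed at half the most. Time passes only in rows, so rows that do not move let the fingers close. It gives the time, the measured TCP pose, the force, the opening and the grip force at its end, in the units of the state.
- status.get_obs(): the state, without advancing time (a new reading comes with each control period).
- imaging.camera(name): name is "scene" or "top" or "wrist"; returns a dict with "image" (384x512x3 uint8, blue, green, red), "depth" (384x512 float32, m along the optical axis (not along the pixel's ray), 0 where there is no reading), "mtx" (3x3 intrinsics, pixels), "pose" (4x4, takes a point from camera to world coordinates). Camera axes: x right, y down, z forward; pixel columns grow to the right and rows downward; lengths in m; the calibration is good to about 2 mm. A picture is of the moment at which its call begins.
- ctrl.hand_in(): hands the job in; it is judged then, once.
Trained networks look in a picture, given as the dict that the camera call returned (one of the last four; its "shot" number tells which), for a name from the list of things; names that differ only in an ending like _2 or _b are one class to them, and where a whole thing is asked for, a point or a joint stands for the part that bears it (a point fixed in the world has none). Each returns a list of dicts, best first, with "confidence" (0 to 1); they miss things now and then, are a little off and sometimes report something else, mostly with a low value. They report only what shows in the picture. A call takes as long as a camera call. They do not tell look-alikes from the thing itself.
- models.recognise(picture, name): "centre" ([column, row] in pixels, amid what is visible of it).
- models.regions_of(picture, name): "region" (384x512 bool, what is visible of it) and "centre" ([column, row] in pixels, amid what is visible of it).
The state is a dict: "time_s": time; "q": joint angles; "dq": joint speeds; "joint_efforts": joint torques, N m; "eef_pos": TCP position; "eef_rot": TCP orientation; "wrist_force": force on the tool from outside, world axes, zero at the start; "torque": the same for the moment, N m; "opening": opening from 0.0 (shut) to 1.0 (fully open); "grasp_force": force on a finger pad.
Only numpy, scipy, OpenCV 4.12 (cv2) and the standard library are available. Lean on these libraries where they do the work, as an engineer would, in place of code of your own. Each camera call takes 0.05 s, during which the arm holds its last target. There are 200 camera calls.

### The job

One of the three toggle clamps on the aluminium measuring fixture has been left open: its red handle stands up while the other two lie flat. Point it out to the inspector: bring the fingertips to about two centimetres straight above the top end of the upright handle and stay there for two seconds without touching any clamp, then press the green push button all the way down to acknowledge, let it come back up and end clear of it. Leave the black button and everything else on the bench as it is, and pick nothing up.

Things in the scene. Friction and masses are not known exactly. Their poses are not given: they have to be found in the camera images.
- tip_a (a point): far end of the red grip of toggle clamp a (the open one in every start: the handle stands up, this end about 200 mm above the bench, leaning up to 20 degrees outward along the fixture's x or 5 degrees the other way), on the grip's axis. The grip is a red cylinder 21 mm across and 85 mm long on a flat steel shank; this point is 128 mm from the handle's pivot
- tip_b (a point): far end of the red grip of toggle clamp b (closed, the handle lies flat about 76 mm above the bench), on the grip's axis. The grip is a red cylinder 21 mm across and 85 mm long on a flat steel shank; this point is 128 mm from the handle's pivot
- tip_c (a point): far end of the red grip of toggle clamp c (closed, the handle lies flat about 76 mm above the bench), on the grip's axis. The grip is a red cylinder 21 mm across and 85 mm long on a flat steel shank; this point is 128 mm from the handle's pivot
- clamp_a: steel toggle clamp a on the fixture plate, foot 52 x 46 mm; origin at the centre of its foot, on the plate's top, 22 mm above the bench; same yaw as the plate. Its handle pivots 54 mm above and 4 mm to +x of the origin and lies along +x when closed
- clamp_b: steel toggle clamp b on the fixture plate, foot 52 x 46 mm; origin at the centre of its foot, on the plate's top, 22 mm above the bench; same yaw as the plate. Its handle pivots 54 mm above and 4 mm to +x of the origin and lies along +x when closed
- clamp_c: steel toggle clamp c on the fixture plate, foot 52 x 46 mm; origin at the centre of its foot, on the plate's top, 22 mm above the bench; same yaw as the plate. Its handle pivots 54 mm above and 4 mm to +x of the origin and lies along +x when closed
- handle_a (a joint): angle of clamp a's handle, rad: 0 lies flat and away from the robot (clamped), 1.57 stands upright (open). A stiff frictional hinge, stays where it is
- handle_b (a joint): angle of clamp b's handle, as for handle_a
- handle_c (a joint): angle of clamp c's handle, as for handle_a
- plate: fixed aluminium plate 260 (x) x 360 (y) x 22 mm, bar handles on its y ends (420 overall), origin under its centre. A casting (top 62 mm above the bench) on its robot side. Three steel clamps (to 80 mm) in a row 60 mm along its +x, at y -110, 0, 110, in any order; the open one's steel arm, on the robot side of its handle, rises to 160 mm; its handle is taller
- green_top (a point): centre of the top face of the green push button, 34 mm across, in a grey housing fixed to the bench to the right of the fixture (-y); pressed straight down. It stands 22 mm above the bench when released, 10 mm proud of its housing (50 mm across)
- green (a joint): travel of the green button, m: 0 released, 0.006 fully down (spring, 4.5 N at the bottom, springs back)
- black_top (a point): centre of the top face of the black push button, same shape as the green one, next to it 120 mm away roughly along x (within 20 degrees); which of the two is nearer varies. Not to be pressed
- black (a joint): travel of the black button, m: 0 released, 0.006 fully down
- gauge0: loose bright steel gauge cylinder 35 mm across and 60 mm tall standing upright to the left of the fixture, origin at the centre of its underside; bystander
- gauge1: loose bright steel gauge cylinder 35 mm across and 60 mm tall standing upright to the left of the fixture, origin at the centre of its underside; bystander
- gauge2: loose bright steel gauge cylinder 35 mm across and 60 mm tall standing upright to the left of the fixture, origin at the centre of its underside; bystander
- gauge3: loose bright steel gauge cylinder 35 mm across and 60 mm tall standing upright to the left of the fixture, origin at the centre of its underside; bystander
- screwdriver: loose screwdriver with a blue handle lying on the bench at the left; bystander, origin at its underside
- wrench: loose steel wrench lying beyond the fixture; bystander, origin at its underside
- setting_ring: loose brass setting ring 64 mm across and 20 mm high lying beyond the buttons; bystander, origin at the centre of its underside
- marker_can: loose can 52 mm across and 120 mm tall standing to the left of the fixture's far side; bystander, origin at the centre of its underside
There are look-alikes about, which are no part of the job. What is shaped like the part that bears black_top but orange or purple is not meant.

How it is judged:
By the outcome, as a careful person would: the job done as asked, in the order asked, and still so for the second after the job is handed in, with the robot touching nothing.
It also fails if it takes over 43 s, if anything falls off the work surface, if the arm or the gripper's body presses on something with over 40 N, if the wrist force passes 120 N, or if a joint passes its speed limit or range.

## Working session

There is one attempt and no reset: what is moved stays moved. The work goes in short steps, Python scripts to look and compute and a tool call to move; the robot and the scene stay as the last step left them, time stands still between calls to the robot, and variables do not carry over. Pictures are saved under pics/ and viewed, at most 10 in all, crops included, and the job is handed in when it is done.

Besides the shell and the picture viewer there is one more tool, called after "Call:" in YAML: its name, and indented under it one key for each argument. send_rows: Moves the arm, as the interface text tells. Its arguments: {"type":"object","properties":{"commands":{"type":"array"},"jaw":{"type":"number"}},"required":["commands"]}

```bash
mkdir -p pics; ls; cat > h.py <<'E'
import numpy as np, cv2
from bench import status, imaging, ctrl, models
def world(p,uv,d):
    K=p["mtx"];c=np.array([(uv[0]-K[0,2])/K[0,0],(uv[1]-K[1,2])/K[1,1],1])*d
    return p["pose"][:3,:3]@c+p["pose"][:3,3]
def cloud(p,m):
    v,u=np.nonzero(m&(p["depth"]>0));d=p["depth"][v,u];K=p["mtx"]
    c=np.stack([(u-K[0,2])/K[0,0]*d,(v-K[1,2])/K[1,1]*d,d],1)
    return c@p["pose"][:3,:3].T+p["pose"][:3,3],u,v
E
python3 - <<'E'
from h import *
np.set_printoptions(precision=3,suppress=True)
for n in("scene","top"):
    p=imaging.camera(n);cv2.imwrite(f"pics/{n}1.png",p["image"])
    for t in("tip_a","green_top","black_top"):
        for r in models.regions_of(p,t):
            c,u,v=cloud(p,r["region"])
            if len(c): print(n,t,round(r["confidence"],2),np.array(r["centre"]),len(c),np.median(c,0),c[c[:,2]>np.percentile(c[:,2],90)].mean(0))
print(status.get_obs())
E
```

```text
pics
scene tip_a 0.9 [223.6 214.5] 339 [0.661 0.033 0.088] [0.694 0.029 0.093]
scene tip_a 0.71 [267.9 231.7] 320 [0.671 0.142 0.088] [0.696 0.139 0.092]
scene tip_a 0.61 [202.6 166.5] 275 [ 0.586 -0.07   0.158] [ 0.58  -0.072  0.205]
scene tip_a 0.22 [384.4 200.5] 208 [0.392 0.408 0.052] [0.383 0.408 0.063]
scene green_top 0.66 [148.  150.3] 66 [ 0.47  -0.349  0.023] [ 0.468 -0.352  0.026]
top tip_a 0.62 [259.3 164.6] 213 [0.663 0.032 0.086] [0.689 0.03  0.093]
top tip_a 0.52 [224.9 160.2] 222 [0.673 0.14  0.085] [0.686 0.14  0.091]
top green_top 0.7 [372.4 191.8] 114 [ 0.589 -0.34   0.019] [ 0.59  -0.341  0.025]
top green_top 0.53 [379.1 229.3] 71 [ 0.47  -0.351  0.021] [ 0.468 -0.353  0.025]
top black_top 0.55 [341.1 199.5] 85 [ 0.572 -0.239  0.02 ] [ 0.572 -0.239  0.026]
{'time_s': 0.4, 'q': array([ 1.061,  0.181,  1.607, -0.   ,  1.354, -0.206]), 'dq': array([-0.001, -0.003, -0.002, -0.002,  0.002, -0.001]), 'joint_efforts': array([  0.   , -44.431, -35.117,  -0.   ,   0.003,   0.   ]), 'eef_pos': array([0.172, 0.549, 0.405]), 'eef_rot': array([-0.   ,  0.151,  0.988, -0.   ]), 'wrist_force': array([ 0.282, -0.12 ,  0.081]), 'torque': array([-0.017,  0.018, -0.057]), 'grasp_force': 0.0, 'opening': 1.0006561695851253}
```

```bash
python3 - <<'E'
import cv2,numpy as np
a=cv2.imread("pics/scene1.png");b=cv2.imread("pics/top1.png")
c=np.vstack([cv2.resize(a,(400,300)),cv2.resize(b,(400,300))])
d=np.vstack([cv2.resize(a[110:260,100:300],(400,300)),cv2.resize(b[150:270,280:440],(400,300))])
cv2.imwrite("pics/v1.png",np.hstack([c,d]))
E
```

```text
(no output)
```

View pics/v1.png

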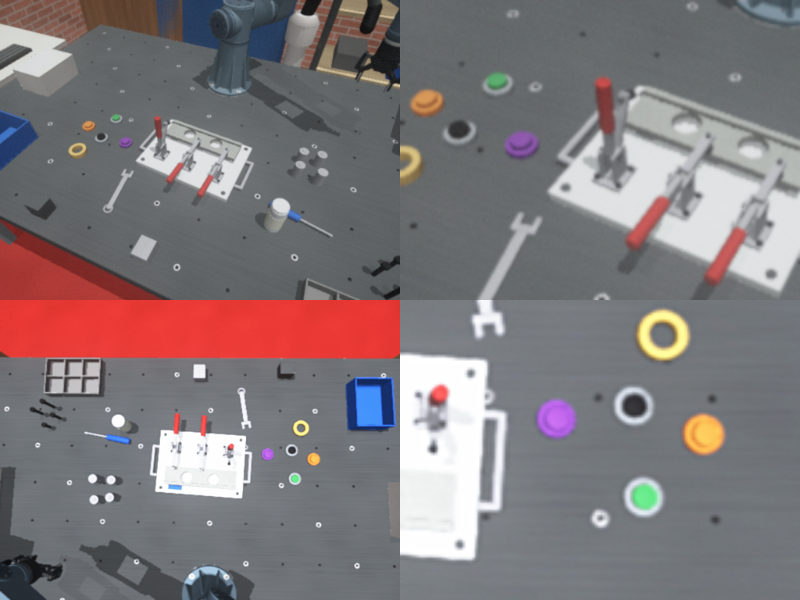

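The top half of the picture is the scene view and the bottom half is the top view.

- **Candidates for the upright handle:** the red upright grip at scene (203,166) and top (~296,187). The flat grips are at scene (224,215) and (268,232), so I choose the upright one.
- **Candidates for the green button:** green at scene (148,150) and top (379,229), black at top (372,192), purple at top (341,199), orange at top (~402,204). I choose the green one. The right-hand crops confirm both choices.

Next I'll refine the tip position.

```bash
python3 - <<'E'
from h import *
np.set_printoptions(precision=4,suppress=True)
for n in("scene","top"):
    p=imaging.camera(n);b,g,r=[p["image"][...,i].astype(int) for i in range(3)]
    c,u,v=cloud(p,(r>100)&(r>1.8*g)&(r>1.8*b))
    near=(np.hypot(c[:,0]-.586,c[:,1]+.07)<.07)&(c[:,2]>.09)
    q=c[near];print(n,len(q),p["pose"][:3,3])
    for z in np.arange(.1,.22,.015):
        s=q[(q[:,2]>=z)&(q[:,2]<z+.015)]
        if len(s):print(round(z,3),len(s),s.mean(0),s.min(0),s.max(0))
    c,u,v=cloud(p,(g>100)&(g>1.5*r)&(g>1.3*b))
    s=c[np.hypot(c[:,0]-.47,c[:,1]+.35)<.04];print("green",len(s),s.mean(0),s.min(0),s.max(0))
    # everything tall near the clamp
    c,u,v=cloud(p,p["depth"]>0);s=c[(np.hypot(c[:,0]-.56,c[:,1]+.07)<.12)&(c[:,2]>.11)];print("tall",s.min(0),s.max(0))
from scipy.spatial.transform import Rotation as R
o=status.get_obs()["eef_rot"];print(R.from_quat(np.r_[o[1:],o[0]]).as_matrix())
E
```

```text
scene 157 [1.1546 0.295  0.7929]
0.115 5 [ 0.587  -0.0692  0.1273] [ 0.5844 -0.0733  0.1264] [ 0.5897 -0.0664  0.1288]
0.13 21 [ 0.5881 -0.0705  0.1382] [ 0.5855 -0.0759  0.1305] [ 0.5909 -0.0644  0.1444]
0.145 23 [ 0.5867 -0.0698  0.1528] [ 0.5827 -0.0787  0.1453] [ 0.5902 -0.0644  0.1594]
0.16 26 [ 0.5862 -0.0695  0.1678] [ 0.5816 -0.0767  0.1615] [ 0.5896 -0.0645  0.1747]
0.175 26 [ 0.5863 -0.0704  0.1824] [ 0.5809 -0.0789  0.1761] [ 0.5908 -0.0635  0.1899]
0.19 42 [ 0.5839 -0.0715  0.1995] [ 0.5719 -0.0827  0.1914] [ 0.5907 -0.0647  0.2049]
0.205 14 [ 0.5807 -0.0742  0.2059] [ 0.5744 -0.0815  0.2053] [ 0.5885 -0.0681  0.2074]
green 57 [ 0.4696 -0.3506  0.0229] [ 0.4531 -0.3677  0.0168] [ 0.4823 -0.3368  0.0266]
tall [ 0.5132 -0.0829  0.1103] [ 0.5909 -0.0625  0.2074]
top 33 [0.4419 0.0105 1.3244]
0.175 2 [ 0.5716 -0.0732  0.1875] [ 0.5715 -0.0762  0.1865] [ 0.5718 -0.0703  0.1885]
0.19 24 [ 0.5784 -0.0743  0.2012] [ 0.571  -0.0807  0.1919] [ 0.5845 -0.0665  0.2047]
0.205 7 [ 0.5801 -0.0714  0.2061] [ 0.5724 -0.0775  0.2054] [ 0.5867 -0.0663  0.2077]
green 76 [ 0.4688 -0.3519  0.0206] [ 0.4537 -0.368   0.0145] [ 0.4827 -0.337   0.029 ]
tall [ 0.5142 -0.0837  0.1134] [ 0.5903 -0.0626  0.2077]
[[-0.9542  0.2991 -0.0001]
 [ 0.2991  0.9542 -0.    ]
 [ 0.     -0.     -1.    ]]
```

Call:
send_rows:
  commands:
    - [[-0.5, -0.4, -0.1, 0, 0, 0], [-0.8, -0.65, -0.1, 0, 0, 0], [-0.8, -0.65, -0.1, 0, 0, 0], [-0.8, -0.65, -0.1, 0, 0, 0], [-0.8, -0.65, -0.1, 0, 0, 0], [-0.8, -0.65, -0.1, 0, 0, 0], [-0.8, -0.65, -0.1, 0, 0, 0], [-0.8, -0.65, -0.1, 0, 0, 0]]
  jaw: 0

```text
time_s: 1.17
eef_pos: [0.3027, 0.3509, 0.429]
eef_rot: [0.0, 0.151, 0.989, 0.0]
wrist_force: [0.5, -0.9, -0.7]
opening: 0.003
grasp_force: 0.0
```

Call:
send_rows:
  commands:
    - [[-0.8, -0.65, 0, 0, 0, 0], [-0.8, -0.65, 0, 0, 0, 0], [-0.8, -0.65, 0, 0, 0, 0], [-0.8, -0.65, 0, 0, 0, 0], [-0.8, -0.65, 0, 0, 0, 0], [-0.8, -0.65, 0, 0, 0, 0], [-0.8, -0.65, 0, 0, 0, 0], [-0.8, -0.65, 0, 0, 0, 0]]

```text
time_s: 1.83
eef_pos: [0.4393, 0.1445, 0.429]
eef_rot: [0.0, 0.151, 0.988, 0.0]
wrist_force: [-0.3, -0.1, 0.0]
opening: 0.001
grasp_force: 0.0
```

Call:
send_rows:
  commands:
    - [[-0.8, -0.65, 0, 0, 0, 0], [-0.8, -0.65, 0, 0, 0, 0], [-0.8, -0.65, 0, 0, 0, 0], [-0.8, -0.65, 0, 0, 0, 0], [-0.8, -0.65, 0, 0, 0, 0], [-0.8, -0.65, 0, 0, 0, 0], [-0.7, -0.7, 0, 0, 0, 0], [0, 0, 0, 0, 0, 0]]

```text
time_s: 2.5
eef_pos: [0.5566, -0.0393, 0.4286]
eef_rot: [0.001, 0.153, 0.988, -0.001]
wrist_force: [-0.8, -0.4, -0.3]
opening: 0.002
grasp_force: 0.0
```

Call:
send_rows:
  commands:
    - [[-0.6, -0.5, 0, 0, 0, 0], [-0.55, -0.4, 0, 0, 0, 0], [0, 0, 0, 0, 0, 0], [0, 0, 0, 0, 0, 0]]

```text
time_s: 2.83
eef_pos: [0.5798, -0.0715, 0.4284]
eef_rot: [-0.0, 0.152, 0.988, 0.0]
wrist_force: [0.1, -0.3, 0.2]
opening: 0.003
grasp_force: 0.0
```

```bash
python3 - <<'E'
from h import *
np.set_printoptions(precision=4,suppress=True)
print(status.get_obs()["eef_pos"],status.get_obs()["eef_rot"])
ims=[]
for n in("scene","wrist"):
    p=imaging.camera(n);b,g,r=[p["image"][...,i].astype(int) for i in range(3)]
    ims.append(p["image"])
    c,u,v=cloud(p,(r>90)&(r>1.8*g)&(r>1.8*b))
    k=(np.hypot(c[:,0]-.58,c[:,1]+.073)<.03)&(c[:,2]>.19)&(c[:,2]<.215)
    if k.sum():print(n,k.sum(),c[k].mean(0),c[k].min(0),c[k].max(0),c[k&(c[:,2]>.201)].mean(0))
cv2.imwrite("pics/v2.png",np.hstack([cv2.resize(ims[0][80:200,120:280],(400,300)),cv2.resize(ims[1],(400,300))]))
E
```

```text
[ 0.5798 -0.0715  0.4284] [-0.0004  0.1519  0.9884  0.0002]
scene 56 [ 0.5833 -0.072   0.2013] [ 0.5723 -0.0825  0.1902] [ 0.5903 -0.0641  0.2076] [ 0.5819 -0.073   0.2045]
wrist 486 [ 0.5802 -0.0738  0.2033] [ 0.571  -0.0829  0.2001] [ 0.5899 -0.0645  0.2053] [ 0.5802 -0.0738  0.2033]
```

View pics/v2.png

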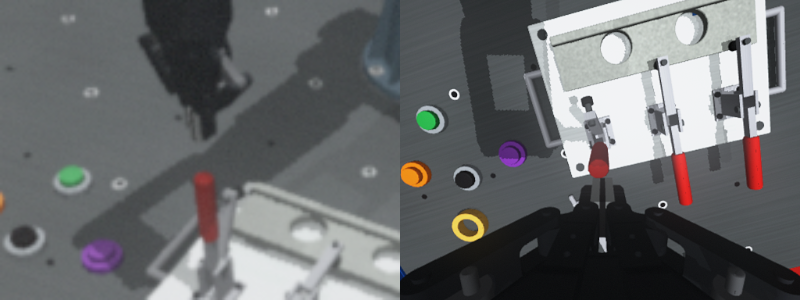

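The left half is the scene view: shut fingertips above the upright red grip. The right half is the wrist view: the red end sits just ahead of the fingertips at about (600,150). The tip measures (0.580, -0.074, 0.203), so I'll lower 32 mm and hold.

Call:
send_rows:
  commands:
    - [[-0.02, -0.07, 0.3, 0, 0, 0], [0, 0, 0.3, 0, 0, 0], [0, 0, 0.3, 0, 0, 0], [0, 0, 0.16, 0, 0, 0], [0, 0, 0, 0, 0, 0], [0, 0, 0, 0, 0, 0], [0, 0, 0, 0, 0, 0], [0, 0, 0, 0, 0, 0]]

```text
time_s: 3.6
eef_pos: [0.5799, -0.0734, 0.3974]
eef_rot: [0.0, 0.151, 0.988, -0.0]
wrist_force: [0.7, 0.6, 0.1]
opening: -0.006
grasp_force: 0.0
```

Call:
send_rows:
  commands:
    - [[0, 0, 0, 0, 0, 0], [0, 0, 0, 0, 0, 0], [0, 0, 0, 0, 0, 0], [0, 0, 0, 0, 0, 0], [0, 0, 0, 0, 0, 0], [0, 0, 0, 0, 0, 0], [0, 0, 0, 0, 0, 0], [0, 0, 0, 0, 0, 0]]

```text
time_s: 4.27
eef_pos: [0.5797, -0.0734, 0.3969]
eef_rot: [-0.0, 0.151, 0.988, 0.0]
wrist_force: [-0.1, 1.9, 0.2]
opening: -0.004
grasp_force: 0.0
```

Call:
send_rows:
  commands:
    - [[0, 0, 0, 0, 0, 0], [0, 0, 0, 0, 0, 0], [0, 0, 0, 0, 0, 0], [0, 0, 0, 0, 0, 0], [0, 0, 0, 0, 0, 0], [0, 0, 0, 0, 0, 0], [0, 0, 0, 0, 0, 0], [0, 0, 0, 0, 0, 0]]

```text
time_s: 4.93
eef_pos: [0.5797, -0.0734, 0.3969]
eef_rot: [-0.0, 0.151, 0.988, -0.0]
wrist_force: [-0.2, -1.4, -0.4]
opening: -0.0
grasp_force: 0.0
```

Call:
send_rows:
  commands:
    - [[0, 0, 0, 0, 0, 0], [0, 0, 0, 0, 0, 0], [0, 0, 0, 0, 0, 0], [0, 0, 0, 0, 0, 0], [0, 0, 0, 0, 0, 0], [0, 0, 0, 0, 0, 0], [0, 0, 0, 0, 0, 0], [0, 0, 0, 0, 0, 0]]

```text
time_s: 5.6
eef_pos: [0.5797, -0.0734, 0.3969]
eef_rot: [0.0, 0.151, 0.988, -0.0]
wrist_force: [-0.3, 0.6, 0.8]
opening: 0.002
grasp_force: 0.0
```

Call:
send_rows:
  commands:
    - [[0, 0, 0, 0, 0, 0], [0, 0, 0, 0, 0, 0], [0, 0, 0, 0, 0, 0], [0, 0, 0, 0, 0, 0], [0, 0, 0, 0, 0, 0], [0, 0, 0, 0, 0, 0], [0, 0, 0, 0, 0, 0], [0, 0, 0, 0, 0, 0]]

```text
time_s: 6.27
eef_pos: [0.5797, -0.0733, 0.3969]
eef_rot: [-0.0, 0.151, 0.988, 0.0]
wrist_force: [0.2, 1.2, -0.4]
opening: -0.001
grasp_force: 0.0
```

Call:
send_rows:
  commands:
    - [[0, 0, -0.5, 0, 0, 0], [0, 0, -0.5, 0, 0, 0], [0.08, -0.9, 0, 0, 0, 0], [0.08, -0.9, 0, 0, 0, 0], [0.08, -0.9, 0, 0, 0, 0], [0.08, -0.9, 0, 0, 0, 0], [0.08, -0.9, 0, 0, 0, 0], [0.08, -0.9, 0, 0, 0, 0]]

```text
time_s: 6.93
eef_pos: [0.5168, -0.2247, 0.427]
eef_rot: [0.0, 0.151, 0.988, -0.0]
wrist_force: [0.2, 0.7, -0.4]
opening: 0.001
grasp_force: 0.0
```

Call:
send_rows:
  commands:
    - [[0.08, -0.9, 0, 0, 0, 0], [0.08, -0.9, 0, 0, 0, 0], [0.06, -0.9, 0, 0, 0, 0], [0.06, -0.9, 0, 0, 0, 0], [0.06, -0.5, 0, 0, 0, 0], [0, -0.4, 0, 0, 0, 0], [0, 0, 0, 0, 0, 0], [0, 0, 0, 0, 0, 0]]

```text
time_s: 7.6
eef_pos: [0.4675, -0.3492, 0.4267]
eef_rot: [-0.0, 0.152, 0.988, 0.0]
wrist_force: [-1.0, 0.3, -0.1]
opening: 0.0
grasp_force: 0.0
```

Call:
send_rows:
  commands:
    - [[0, 0, 0.5, 0, 0, 0], [0, 0, 0.8, 0, 0, 0], [0, 0, 0.8, 0, 0, 0], [0, 0, 0.8, 0, 0, 0], [0, 0, 0.8, 0, 0, 0], [0, 0, 0.6, 0, 0, 0], [0, 0, 0, 0, 0, 0], [0, 0, 0, 0, 0, 0]]

```text
time_s: 8.27
eef_pos: [0.4678, -0.3479, 0.2972]
eef_rot: [-0.001, 0.151, 0.989, 0.001]
wrist_force: [-0.4, -0.7, 1.2]
opening: -0.001
grasp_force: 0.0
```

```bash
python3 - <<'E'
from h import *
np.set_printoptions(precision=4,suppress=True)
print(status.get_obs()["eef_pos"])
ims=[]
for n in("scene","wrist"):
    p=imaging.camera(n);b,g,r=[p["image"][...,i].astype(int) for i in range(3)]
    ims.append(p["image"])
    c,u,v=cloud(p,(g>60)&(g>1.5*r)&(g>1.3*b))
    k=(np.hypot(c[:,0]-.469,c[:,1]+.3515)<.03)&(c[:,2]<.04)
    if k.sum():print(n,k.sum(),c[k].mean(0),np.percentile(c[k],[1,99],axis=0))
cv2.imwrite("pics/v3.png",np.hstack([cv2.resize(ims[0][80:200,80:240],(400,300)),cv2.resize(ims[1],(400,300))]))
E
```

```text
[ 0.4678 -0.3479  0.2972]
scene 55 [ 0.4702 -0.3506  0.0229] [[ 0.4537 -0.3657  0.0184]
 [ 0.4835 -0.3368  0.0262]]
wrist 989 [ 0.4674 -0.3523  0.0213] [[ 0.4523 -0.368   0.0175]
 [ 0.4832 -0.3371  0.023 ]]
```

View pics/v3.png

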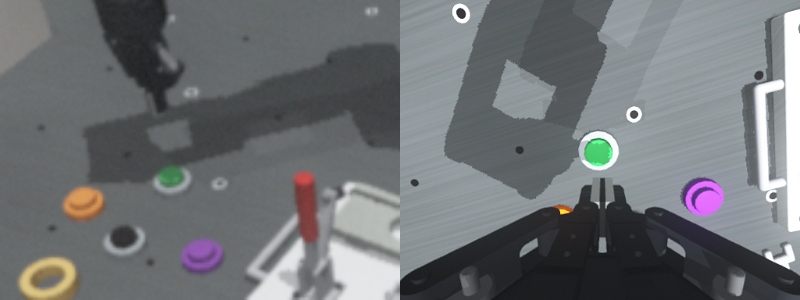

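The left half (scene view) shows the fingertips above the green button. The right half (wrist view) shows green at about (598,152), just ahead of the tips. I'll correct 4 mm in y, descend, then press.

Call:
send_rows:
  commands:
    - [[-0.04, -0.13, 0.5, 0, 0, 0], [0, 0, 0.8, 0, 0, 0], [0, 0, 0.8, 0, 0, 0], [0, 0, 0.6, 0, 0, 0], [0, 0, 0.4, 0, 0, 0], [0, 0, 0.1, 0, 0, 0], [0, 0, 0, 0, 0, 0], [0, 0, 0, 0, 0, 0]]

```text
time_s: 9.03
eef_pos: [0.468, -0.354, 0.2034]
eef_rot: [0.001, 0.151, 0.989, -0.001]
wrist_force: [-0.2, -1.0, 0.5]
opening: 0.002
grasp_force: 0.0
```

Call:
send_rows:
  commands:
    - [[0, 0, 0.1, 0, 0, 0], [0, 0, 0.1, 0, 0, 0], [0, 0, 0.1, 0, 0, 0], [0, 0, 0, 0, 0, 0], [0, 0, 0, 0, 0, 0]]

```text
time_s: 9.45
eef_pos: [0.4676, -0.3538, 0.1934]
eef_rot: [0.001, 0.151, 0.988, -0.0]
wrist_force: [1.1, -0.9, 2.2]
opening: -0.002
grasp_force: 1.1
```

Contact at fingertip z of about 0.020. Next I'll press on in small steps.

Call:
send_rows:
  commands:
    - [[0, 0, 0.1, 0, 0, 0], [0, 0, 0.05, 0, 0, 0], [0, 0, 0, 0, 0, 0], [0, 0, 0, 0, 0, 0], [0, 0, 0, 0, 0, 0]]

```text
time_s: 9.87
eef_pos: [0.4677, -0.3539, 0.1894]
eef_rot: [0.001, 0.151, 0.988, -0.0]
wrist_force: [-0.4, 0.7, 8.4]
opening: 0.001
grasp_force: 4.4
```

Call:
send_rows:
  commands:
    - [[0, 0, 0.05, 0, 0, 0], [0, 0, 0, 0, 0, 0], [0, 0, 0, 0, 0, 0]]

```text
time_s: 10.12
eef_pos: [0.4678, -0.3539, 0.1892]
eef_rot: [0.0, 0.151, 0.989, -0.001]
wrist_force: [-4.9, 3.6, 19.8]
opening: 0.002
grasp_force: 9.8
```

The button is at its stop: 20 N and no further travel. Now retreating.

Call:
send_rows:
  commands:
    - [[0, 0, -0.1, 0, 0, 0], [0, 0, -0.2, 0, 0, 0], [0, 0, -0.5, 0, 0, 0], [0, 0, -0.8, 0, 0, 0], [0, 0, -0.8, 0, 0, 0], [0, 0, -0.8, 0, 0, 0], [0, 0, -0.5, 0, 0, 0], [0, 0, 0, 0, 0, 0]]

```text
time_s: 10.78
eef_pos: [0.4681, -0.3542, 0.3014]
eef_rot: [0.002, 0.151, 0.988, -0.002]
wrist_force: [0.8, 0.2, -0.1]
opening: 0.0
grasp_force: 0.0
```

Call:
send_rows:
  commands:
    - [[0, 0, 0, 0, 0, 0], [0, 0, 0, 0, 0, 0], [0, 0, 0, 0, 0, 0], [0, 0, 0, 0, 0, 0]]

```text
time_s: 11.12
eef_pos: [0.4669, -0.353, 0.2961]
eef_rot: [-0.001, 0.151, 0.988, 0.001]
wrist_force: [-0.6, 0.5, -0.8]
opening: -0.001
grasp_force: 0.0
```

```bash
python3 - <<'E'
from h import *
p=imaging.camera("wrist");b,g,r=[p["image"][...,i].astype(int) for i in range(3)]
c,u,v=cloud(p,(g>60)&(g>1.5*r)&(g>1.3*b))
k=(np.hypot(c[:,0]-.469,c[:,1]+.3515)<.015)&(c[:,2]<.04)
print(np.median(c[k],0),status.get_obs()["wrist_force"])
if np.median(c[k][:,2])>.019: print(ctrl.hand_in())
E
```

```text
[ 0.46857176 -0.35142881  0.02162058] [-0.36586663 -0.18805366 -0.536282  ]
the job is handed in; nothing more can be done
None
```

I held the fingertips about 2 cm above the upright handle's end for over 2 s without contact, pressed the green button to its stop and saw it back up, then handed the job in at about 11 s with the arm clear.

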